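Hang the scrap pail on the bench spring scale

ROBOT

A 6-joint arm with a two-finger parallel gripper is mounted at the origin on the work surface. World frame = base frame: x ahead of the robot, y to its left, z up, the work surface at z = 0. Lengths are in m, angles in rad, forces in N, time in s.
With the tool pointing down it reaches from about 0.325 to 0.775 m from the base axis. Payload 5.5 kg.
Tool frame: the origin (TCP) lies at the centre of the arm's flange, where the gripper is bolted on; the fingertips stand 173 mm ahead of it and the grasp point (between the pads) lies 155 mm ahead of it (r.tip_reach is the distance from the TCP to the fingertips, in m); z points along the fingers, y is the direction in which the jaws open and shut (so a half turn about z gives the same grasp; the last joint's range is limited). The gripper opens to 85 mm and grips with 20 to 120 N. Pads are 22 mm wide; open, the fingers measure 114 mm over their backs; the gripper's body (76 mm by 85 mm) begins 54 mm behind the grasp point. The pads swing forward as they close: fully open they stand 13 mm farther back than shut.
Start: joints at [1.28, 0.091, 1.231, -0, 1.82, -0.057], TCP at [0.139, 0.584, 0.405] pointing down, gripper open.
Joint ranges: [-2.87, 2.87], [-0.86, 2.18], [0.17, 2.46], [-1.51, 4.65], [0.06, 2.69], [-2.65, 2.65]. Speed limits (rad/s): [2.57, 2.57, 3.01, 3.14, 3.14, 3.14].

INTERFACE

Orientations are given as a rotation vector (axis times angle).
In Python, from plant import r gives the robot as it stands. The module is installed in compiled form; this text tells all that it offers.
- The arm moves only by the shell command python3 -m inch 'ROWS'. ROWS is JSON, a list that holds one entry, the list of rows, each a list of 5 numbers: the opening, from -1 (shut) to 1 (fully open), then the shift along the tool's x, y, z in units of 2.5 cm (1.0 is 2.5 cm), then the turn about the tool's z in units of 90 degrees (1.0 is 90 degrees). A call has 1 to 20 rows; each row shifts and turns the commanded pose from where the row before left it, along the tool's axes as they then stand; what a row does not reach is not made up. A row lasts 1/8 s, in which the tool goes at most 62.5 mm and 10.7 degrees, less where a joint would pass 70% of its speed; a pose out of reach is approached as far as the arm can. A call with a number of a shift or a turn outside -1 to 1 is refused whole. A call with a gripper value outside its range is refused whole. The fingers move at their own pace and stop on an object; the grip force is fixed at half the most. Time passes only in rows, so rows that do not move let the fingers close. It gives the time, the measured TCP pose, the force and the opening at its end, in the units of the state.
- r.state(): the state, without advancing time (a new reading comes with each control period).
- r.camera(name): name is "scene" or "top" or "wrist"; returns (picture, depth): 420x560x3 uint8, red, green, blue; 420x560 float32, m along the optical axis (not along the pixel's ray), 0 where there is no reading.
- r.camera_info(name): a dict with "camera_matrix" (3x3 intrinsics, pixels), "k1" (the pictures are not rectified: a ray, as slopes to the right and down, at radius r is drawn at 1 + k1 r^2 times it, then the intrinsics apply), "xyz" and "rotation" of the camera in the world. Camera axes: x right, y down, z forward; pixel columns grow to the right and rows downward; lengths in m; the calibration is good to about 2 mm. A picture is of the moment at which its call begins: read the wrist's pose just before it. camera_info takes no time and is no camera call; for the wrist camera it gives the pose at the moment of the call.
- r.close_job(): hands the job in, once; it reports no verdict.
Trained networks look in the newest picture that a camera, given by its name, has taken for a name from the list of things; names that differ only in an ending like _2 or _b are one class to them, and where a whole thing is asked for, a point or a joint stands for the part that bears it (a point fixed in the world has none). Each returns a list of dicts, best first, with "conf" (0 to 1); they miss things now and then, are a little off and sometimes report something else, mostly with a low value. They report only what shows in the picture. A call takes as long as a camera call. They do not tell look-alikes from the thing itself.
- r.search_frame(camera, query): "box" ([left, top, width, height] in pixels, round what is visible of it).
The state is a dict: "time": time; "joint_pos": joint angles; "qvel": joint speeds; "tau": joint torques, N m; "position": TCP position; "tcp_rot": TCP orientation; "wrist_force": force on the tool from outside, world axes, zero at the start; "moment": the same for the moment, N m; "gripper_width": opening from 0.0 (shut) to 1.0 (fully open).
Only numpy, scipy, OpenCV 4.12 (cv2) and the standard library are available. Lean on these libraries where they do the work, as an engineer would, in place of code of your own. Each camera call takes 0.05 s, during which the arm holds its last target.

TASK

Weigh the pail of scrap parts: swing its bail, which lies flat, upright while the pail stays standing on the bench, lift the pail by the bail's grip and hang the bail over both prongs of the spring scale's hook. The pail's weight is not known and the hook gives under it, so ease the load on slowly, without wedging the wire sideways in the prongs, until the scale carries all of it before you let go: the hook must neither drop nor bob, and must not be pressed much below where the pail itself pulls it. Leave the pail hanging level and still in the seat of the hook, tip nothing out, and leave the other things on the bench where they are.

Things in the scene. Friction and masses are not known exactly. Their poses are not given: they have to be found in the camera images.
- pail: open round steel pail with scrap parts, 106 mm across the rim, 86 mm at the foot, 90 mm tall, wall 3 mm; under 1 kg with its load, not known beforehand. Origin: centre of its underside, z up. The bail's pivots lie at y = +60 and -60 mm, 82 mm up; the flat bail sticks out along +x.
- pail_pivot (a point): middle of the bail's hinge line, inside the pail's mouth, 82 mm above its underside; axes as the pail's (y along the hinge line, +x the side on which the bail lies)
- bail_grip (a point): centre of the bail's grip: black plastic sleeve 16 mm thick, 48 mm long, that turns freely on the 6 mm wire, so a closed gripper can keep pointing down while the bail swings. 95 mm from the hinge line; lying flat it is 82 mm above the bench, 42 mm out from the rim. Axes: y along the wire (straight to 50 mm either side, legs at 60 mm), x away from the hinge line.
- bail (a joint): angle of the bail about its pivots, rad: 0 lying flat (on a stop), 1.57 upright, stop at 2.2; hardly any friction, falls back flat if let go
- scale: grey bench spring scale, fixed: base 230 x 120 x 12 mm, column 30 x 44 mm, 308 mm tall, with a twin-pronged steel hook. Origin: on the bench below the hook's seat; prongs point to its -x; column face 135 mm behind (+x). Prongs: 8 mm bars at y = +38 and -38 mm, open between them to 115 mm behind the seat, each with an upturned tip, a V seat and a 16 mm rise behind it.
- seat (a point): where the middle of the bail's wire lies when seated in both prongs: 260 mm above the bench unloaded; moves down with the hook. Axes as the scale's: y along the seated wire, -x towards the prong tips, which end 31 mm in front and rise 24 mm above this point; the V is about 45 mm wide at its top and grips the wire stiffly sideways once loaded
- hook (a joint): how far the hook has sunk, m: 0 unloaded (upper stop), grows downward against a spring, 250 N/m (about 0.2 N preload), lower stop 0.05; little damping, so it bobs if the load comes on or off suddenly
- mouse: computer mouse 105 x 60 x 34 mm, bystander; origin under its centre
- reel: metal solder reel standing on a flange, 60 mm across, 40 mm tall, bystander; origin under its centre
- driver: screwdriver lying down, 170 mm long, bystander; origin under its middle
- case: flat component case 120 x 90 x 32 mm, bystander; origin under its centre
- spray: spray can 56 mm across, 170 mm tall, bystander; origin under its centre
- board: small circuit board 70 x 55 mm, 14 mm high with its parts, bystander; origin under its centre
- flux: small glass jar 52 mm across, 55 mm tall, bystander; origin under its centre
Mind the look-alikes: they are no part of the job. What is shaped like the pail but red is not meant.

How it is judged:
On the way, in this order (a step that is already met when the one before it is completed fails the run):
1. the bail is raised upright (within 0.2 rad) while the pail still stands on the bench (value of joint bail between 1.37 and 1.77 rad and height (world z) of pail below 0.008 m and angle between pail's own z axis and vertical below 0.12 rad), for 0.2 s.
2. the bail hangs in the hook's seat with the hook taking load while the gripper still holds the bail (contact force between pail and scale above 1 N and contact force between pail and the fingers above 1 N and distance between bail_grip and seat below 0.016 m and height (world z) of pail above 0.02 m), for 0.2 s.
At the end, for the whole second after the job is handed in: The pail hangs clear of the bench from both prongs, the bail's wire in the seat (grip centre within 13 mm of the seat point, at most 5 mm high, wire within 0.1 rad of the seat's line), level within 0.2 rad and still (under 60 mm/s, hook under 30 mm/s), let go (contact force between pail and scale above 1.5 N and distance between bail_grip and seat below 0.013 m and z of bail_grip in the frame of seat below 0.005 m and angle between the y axis of bail_grip and the y axis of seat, either way round below 0.1 rad and height (world z) of pail above 0.02 m and angle between pail's own z axis and vertical below 0.2 rad and linear speed of pail below 0.06 m/s and velocity of joint hook between -0.03 and 0.03 m/s); the robot touches nothing.
It fails at once if the hook drops or bobs faster than 0.08 m/s (velocity of joint hook above 0.08 m/s or velocity of joint hook below -0.08 m/s).
It fails at once if the hook is pressed down more than 43 mm (about 11 N) (value of joint hook above 0.043 m).
It fails at once if the pail tips by more than 0.6 rad (angle between pail's own z axis and vertical above 0.6 rad).
It fails at once if a bystander is moved more than 30 mm (distance of any of mouse, reel, driver, case, spray, board, flux from where it was at the start of the episode above 0.03 m).
It also fails if it takes over 70 s, if anything falls off the work surface, if the arm or the gripper's body presses on something with over 40 N, if the wrist force passes 120 N, or if a joint passes its speed limit or range.

## Working session

There is one attempt and no reset: what is moved stays moved. The work goes in short steps, Python scripts to look and compute and a shell command to move; the robot and the scene stay as the last step left them, time stands still between calls to the robot, and variables do not carry over. Pictures are saved under pics/ and viewed, and the job is handed in when it is done.

```bash
mkdir -p pics; ls
cat > h.py <<'E'
from plant import r
import numpy as np, cv2
from scipy.spatial.transform import Rotation as R
def rot(m):
    m=np.array(m,float)
    return m if m.shape==(3,3) else R.from_rotvec(m).as_matrix()
def cloud(name):
    s=r.camera_info(name); im,d=r.camera(name)
    K=np.array(s["camera_matrix"]); h,w=d.shape
    u,v=np.meshgrid(np.arange(w),np.arange(h))
    xd=(u-K[0,2])/K[0,0]; yd=(v-K[1,2])/K[1,1]
    x,y=xd.copy(),yd.copy()
    for _ in range(10):
        f=1+s["k1"]*(x*x+y*y); x=xd/f;y=yd/f
    P=np.stack([x*d,y*d,d],-1)@rot(s["rotation"]).T+np.array(s["xyz"])
    P[d<=0]=np.nan
    return im,d,P
def save(im,n): cv2.imwrite(n,cv2.cvtColor(im,cv2.COLOR_RGB2BGR))
E
python3 - <<'E'
from h import *
st=r.state(); print(st)
for c in ["top","scene","wrist"]:
    i=r.camera_info(c); print(c,i)
    im,d,P=cloud(c); save(im,f"pics/{c}0.png"); np.savez(f"{c}0.npz",im=im,d=d,P=P)
    for q in ["pail","bail_grip","scale"]: print(q,[(x["box"],round(x["conf"],2)) for x in r.search_frame(c,q)[:3]])
E
```

```text
pics
{'time': 0.0, 'joint_pos': array([ 1.28027179e+00,  9.18897627e-02,  1.23190495e+00, -2.60099745e-05,
        1.81980368e+00, -5.67150155e-02]), 'qvel': array([-0.00043629,  0.00191439,  0.00100752, -0.0010279 ,  0.00057594,
       -0.00058305]), 'tau': array([-4.73863092e-04, -4.58730483e+01, -4.18023670e+01, -3.77504466e-05,
        1.16910532e-02, -1.84924920e-05]), 'position': array([0.1390427 , 0.58372809, 0.40352126]), 'tcp_rot': array([-3.66403415e-01, -3.11982730e+00,  3.10976556e-03]), 'wrist_force': array([-0.21293804, -0.63286626,  0.47900581]), 'moment': array([-0.00464915, -0.01044954, -0.03133838]), 'gripper_width': 0.9984467117030675}
top {'camera_matrix': array([[472.12605661,   0.        , 279.73221872],
       [  0.        , 472.12605661, 212.81204238],
       [  0.        ,   0.        ,   1.        ]]), 'k1': -0.15058821779322432, 'xyz': array([ 0.40328521, -0.01600398,  1.48402171]), 'rotation': array([-2.20282373,  2.17551864, -0.06120032])}
pail [([115.9, 171.2, 53.7, 48.2], 0.8), ([183.1, 171.3, 50.5, 55.8], 0.72)]
bail_grip [([117.7, 179.9, 21.6, 37.1], 
[... 253 characters left out ...]
 [  0.        ,   0.        ,   1.        ]]), 'k1': -0.12676613623504918, 'xyz': array([0.98091091, 0.69209453, 1.03041978]), 'rotation': array([-0.75975338, -2.59797403,  1.06333829])}
pail [([282.7, 256.0, 54.5, 49.1], 0.95), ([324.9, 315.2, 60.5, 59.4], 0.7)]
bail_grip [([281.1, 267.5, 53.9, 38.6], 0.51)]
scale [([187.1, 138.5, 81.6, 101.7], 0.58)]
wrist {'camera_matrix': array([[363.6180009 ,   0.        , 278.23003027],
       [  0.        , 363.6180009 , 207.80847879],
       [  0.        ,   0.        ,   1.        ]]), 'k1': -0.04533552101055791, 'xyz': array([0.06159905, 0.60166971, 0.37299995]), 'rotation': array([2.26382397, 1.78419672, 0.28363558])}
pail []
bail_grip []
scale []
```

View pics/top0.png

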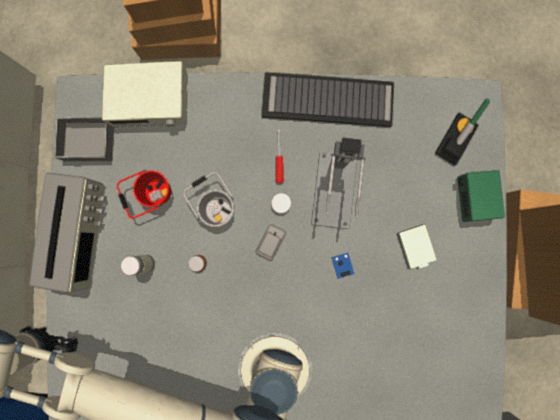

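View pics/scene0.png

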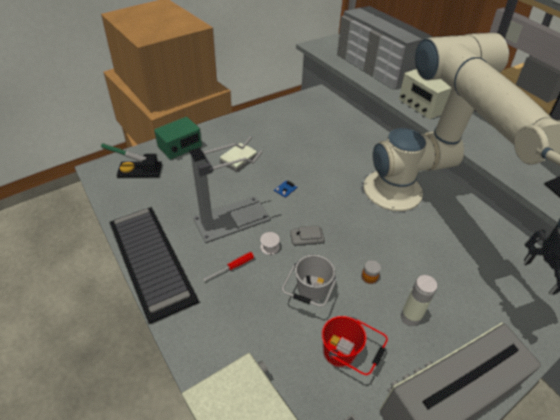

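View pics/wrist0.png

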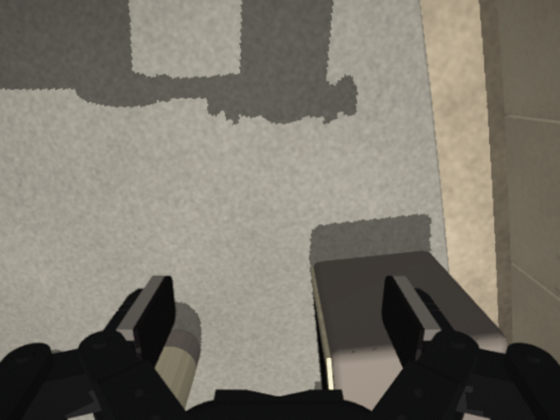

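Run:
```python
import numpy as np, cv2
z=np.load("top0.npz"); im,P=z["im"],z["P"]
c=im[130:250,170:400]; cv2.imwrite("pics/topc.png",cv2.resize(cv2.cvtColor(c,4),None,fx=3.4,fy=3.4,interpolation=cv2.INTER_CUBIC))
s=np.load("scene0.npz")
c=s["im"][130:310,180:350]; cv2.imwrite("pics/scc.png",cv2.resize(cv2.cvtColor(c,4),None,fx=3.3,fy=3.3,interpolation=cv2.INTER_CUBIC))
for n,zz in (("top",z),("scene",s)):
    P=zz["P"].reshape(-1,3);im=zz["im"].reshape(-1,3)
    # pail rim
    m=(P[:,0]>.3)&(P[:,0]<.6)&(P[:,1]>.05)&(P[:,1]<.32)&(P[:,2]>.07)&(P[:,2]<.11)
    red=(im[:,0].astype(int)-im[:,1]>60)
    Q=P[m&~red]; print(n,"pail",len(Q),np.nanmin(Q,0),np.nanmax(Q,0),np.median(Q,0))
    dark=im.max(1)<60
    D=P[m&dark]; print(" dark",len(D),D.mean(0) if len(D) else 0)
    if len(D): print(np.linalg.svd(D-D.mean(0))[2][0], D.min(0),D.max(0))
    m=(P[:,0]>.3)&(P[:,0]<.75)&(P[:,1]>-.3)&(P[:,1]<-.02)&(P[:,2]>.2)
    Q=P[m]; print(" hook",len(Q),Q.min(0),Q.max(0))
    m=(P[:,0]>.3)&(P[:,0]<.75)&(P[:,1]>-.3)&(P[:,1]<.0)&(P[:,2]>.22)&(P[:,2]<.3)
    for q in P[m][::6]: print(q.round(3),end=" ")
```

```text
top pail 545 [0.44512463 0.12894986 0.07040262] [0.59810517 0.28103615 0.10061787] [0.5334376  0.21711015 0.08779488]
 dark 45 [0.57842121 0.23373171 0.08905437]
[-0.52725408  0.84965746  0.00923797] [0.56652126 0.21498172 0.08260549] [0.59107604 0.25118734 0.09602057]
 hook 940 [ 0.46668588 -0.23085714  0.20013646] [ 0.66569537 -0.1286893   0.3159502 ]
[ 0.662 -0.154  0.288] [ 0.661 -0.153  0.267] [ 0.657 -0.153  0.272] [ 0.654 -0.153  0.273] [ 0.654 -0.219  0.282] [ 0.65  -0.157  0.283] [ 0.65  -0.223  0.288] [ 0.647 -0.162  0.284] [ 0.649 -0.152  0.259] [ 0.649 -0.167  0.264] [ 0.642 -0.151  0.284] [ 0.643 -0.219  0.285] [ 0.639 -0.156  0.285] [ 0.64  -0.224  0.286] [ 0.637 -0.162  0.284] [ 0.637 -0.218  0.288] [ 0.634 -0.157  0.283] [ 0.634 -0.172  0.285] [ 0.633 -0.187  0.291] [ 0.635 -0.224  0.284] [ 0.631 -0.161  0.287] [ 0.635 -0.179  0.269] [ 0.633 -0.193  0.28 ] [ 0.632 -0.208  0.286] [ 0.632 -0.224  0.287] [ 0.628 -0.156  0.289] [ 0.634 -0.176  0.257] [ 0.629 -0.188  0.284] [ 0.631 -0.205  0.273] [ 0.629 -0.221  0.289] [ 0.626 -0.151  0.284] [ 0.627 -0.167  0.28 ] [ 0.627 
[... 3973 characters left out ...]
53  0.281] [ 0.645 -0.152  0.275] [ 0.63  -0.144  0.273] [ 0.663 -0.165  0.27 ] [ 0.649 -0.156  0.27 ] [ 0.633 -0.152  0.266] [ 0.665 -0.169  0.265] [ 0.653 -0.156  0.268] [ 0.636 -0.153  0.263] [ 0.665 -0.17   0.26 ] [ 0.653 -0.155  0.265] [ 0.636 -0.153  0.259] [ 0.668 -0.172  0.256] [ 0.654 -0.155  0.262] [ 0.637 -0.153  0.256] [ 0.663 -0.169  0.252] [ 0.649 -0.152  0.258] [ 0.666 -0.172  0.248] [ 0.649 -0.168  0.243] [ 0.668 -0.175  0.242] [ 0.651 -0.172  0.237] [ 0.668 -0.177  0.238] [ 0.652 -0.171  0.235] [ 0.667 -0.189  0.224] [ 0.656 -0.169  0.235] [ 0.636 -0.175  0.22 ] [ 0.656 -0.171  0.228] [ 0.667 -0.174  0.228] [ 0.65  -0.171  0.222] [ 0.665 -0.174  0.223] [ 0.647 -0.166  0.22 ]
```

```bash
echo
```

```text
(no output)
```

View pics/topc.png

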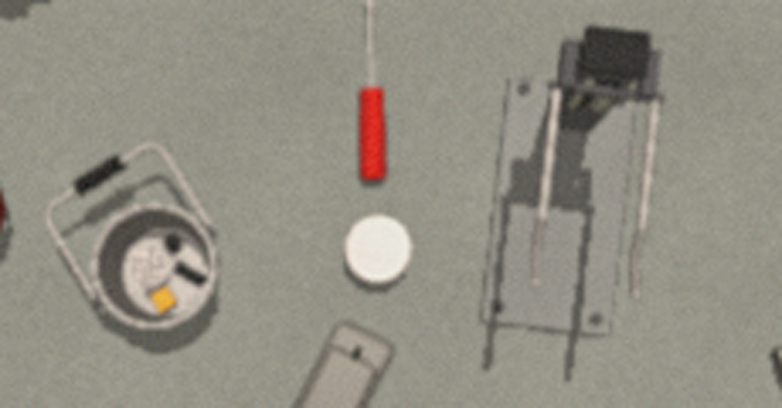

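View pics/scc.png

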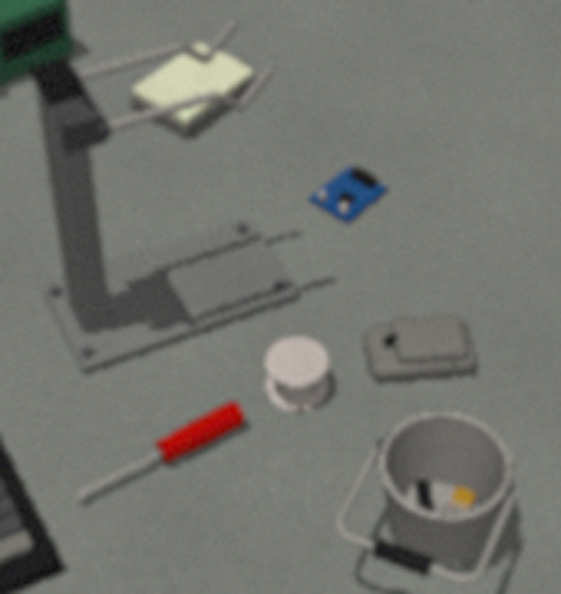

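```bash
cat > fit.py <<'E'
import numpy as np, cv2
from scipy.optimize import least_squares
for n in ("top0","scene0"):
    z=np.load(n+".npz");P=z["P"].reshape(-1,3);im=z["im"].reshape(-1,3)
    red=(im[:,0].astype(int)-im[:,1]>60)
    m=(P[:,0]>.42)&(P[:,0]<.63)&(P[:,1]>.1)&(P[:,1]<.30)&(P[:,2]>.078)&(P[:,2]<.105)&~red
    Q=P[m]; dark=im[m].max(1)<60
    # model: ring r~51.5 at center + bail: legs at y=+-60 from x=0..~85, bar at x=95
    def f(p,Q=Q):
        c,s=np.cos(p[2]),np.sin(p[2]); d=Q[:,:2]-p[:2]
        X=d@[c,s];Y=d@[-s,c]
        ring=abs(np.hypot(X,Y)-.0515)
        bar=np.hypot(X-.095,np.maximum(abs(Y)-.05,0))
        leg=np.hypot(abs(Y)-.06,np.maximum(0,np.maximum(-X,X-.085)))
        return np.minimum(np.minimum(ring,bar),leg)
    b=min((least_squares(f,[.52,.2,a],loss="soft_l1",f_scale=.003) for a in np.arange(.2,1.1,.1)),key=lambda r:r.cost)
    p=b.x; g=p[:2]+.095*np.array([np.cos(p[2]),np.sin(p[2])])
    print(n,"pail",p.round(4),"deg",np.degrees(p[2]),"grip",g.round(4),"rms",np.median(f(p)))
    print(" dark mid",Q[dark].mean(0))
    # prongs
    m=(P[:,0]>.46)&(P[:,0]<.615)&(P[:,1]>-.25)&(P[:,1]<-.11)&(P[:,2]>.24)&(P[:,2]<.31)
    Q2=P[m]
    def g2(p):
        c,s=np.cos(p[1]),np.sin(p[1]); Y=Q2[:,0]*-s+Q2[:,1]*c-p[0]
        return abs(abs(Y)-.038)
    q=least_squares(g2,[-.12,-.11],loss="soft_l1",f_scale=.003).x
    c,s=np.cos(q[1]),np.sin(q[1]); X=Q2@[c,s,0];Y=Q2@[-s,c,0]-q[0]
    print(" scale yaw",np.degrees(q[1]),"y0",q[0],"med",np.median(g2(q)),"Xmin",X.min())
    for sg in (1,-1):
        k=Y*sg>0
        for a in np.arange(.46,.62,.006):
            kk=k&(X>=a-.003+.03)&(X<a+.003+.03)
            if kk.sum(): print("  ",sg,round(a+.03,3),kk.sum(),np.median(Q2[kk,2]).round(4),np.median(Y[kk]).round(4))
    # column front face / base
E
python3 fit.py
```

```text
top0 pail [0.5002 0.1822 0.5824] deg 33.36781018533193 grip [0.5795 0.2345] rms 0.0019168401184263655
 dark mid [0.57842121 0.23373171 0.08905437]
 scale yaw -6.592562334441651 y0 -0.1133624685902585 med 0.002058771313912862 Xmin 0.48729849677662795
   1 0.49 8 0.2838 0.0381
   1 0.496 7 0.2778 0.0379
   1 0.502 6 0.2737 0.0385
   1 0.508 6 0.2632 0.0382
   1 0.514 6 0.2578 0.0384
   1 0.52 6 0.2586 0.0389
   1 0.526 10 0.2637 0.0379
   1 0.532 7 0.2693 0.039
   1 0.538 9 0.2731 0.0376
   1 0.544 6 0.2762 0.0383
   1 0.55 6 0.2757 0.0389
   1 0.556 10 0.2771 0.0376
   1 0.562 6 0.2749 0.0378
   1 0.568 6 0.275 0.0385
   1 0.574 7 0.2761 0.0393
   1 0.58 9 0.2765 0.0374
   1 0.586 6 0.2757 0.0384
   1 0.592 7 0.2748 0.0387
   1 0.598 8 0.2768 0.04
   1 0.604 7 0.2752 0.0378
   1 0.61 6 0.2763 0.0382
   1 0.616 7 0.2763 0.0394
   1 0.622 9 0.274 0.0373
   1 0.628 3 0.2756 0.0379
   -1 0.49 9 0.2836 -0.0396
   -1 0.496 7 0.2767 -0.0377
   -1 0.502 6 0.2708 -0.0374
   -1 0.508 6 0.2685 -0.0375
   -1 0.514 6 0.2588 -0.0378
   -1 0.52 7 0.2552 -0.037
   -1 0.526 8 0.2624 -0.0392
   -1 0.53
[... 1413 characters left out ...]
31 -0.0351
   -1 0.496 8 0.2763 -0.0372
   -1 0.502 8 0.2696 -0.0391
   -1 0.508 7 0.2659 -0.0389
   -1 0.514 7 0.2587 -0.0399
   -1 0.52 5 0.2547 -0.0375
   -1 0.526 6 0.2604 -0.0376
   -1 0.532 7 0.2677 -0.0391
   -1 0.538 4 0.2706 -0.0386
   -1 0.544 6 0.2762 -0.0354
   -1 0.55 5 0.2737 -0.0393
   -1 0.556 6 0.2748 -0.0378
   -1 0.562 3 0.2749 -0.0373
   -1 0.568 3 0.2732 -0.0382
   -1 0.574 5 0.2735 -0.0375
   -1 0.58 3 0.2741 -0.0397
   -1 0.586 3 0.2732 -0.0389
   -1 0.592 4 0.2729 -0.0381
   -1 0.598 4 0.2738 -0.0381
   -1 0.604 5 0.2736 -0.0375
   -1 0.61 6 0.2727 -0.0363
   -1 0.616 5 0.2739 -0.037
   -1 0.622 4 0.2741 -0.037
   -1 0.628 7 0.2738 -0.0377
   -1 0.634 3 0.2717 -0.0361
```

```bash
cat > g.py <<'E'
import sys
from h import *
# usage: g.py x y z(grasp point) toolYyawdeg
st=r.state(); M=R.from_rotvec(st["tcp_rot"]).as_matrix(); gp=st["position"]+.155*M[:,2]
print("t",st["time"].round(3) if hasattr(st["time"],'round') else st["time"],"gp",gp.round(4),"F",np.round(st["wrist_force"],2),"M",np.round(st["moment"],2),"w",round(st["gripper_width"],3),"yawY",np.degrees(np.arctan2(M[1,1],M[0,1])).round(2),"tilt",M[:2,2].round(4))
if len(sys.argv)>4:
    t=np.array(list(map(float,sys.argv[1:4]))); y=float(sys.argv[4])
    print("units now-axes",((t-gp)@M/.025).round(3),"turn units",((np.degrees(np.arctan2(M[1,1],M[0,1]))-y)/90).round(4))
E
python3 -m inch '[[[-0.15,0,0,0,0.096],[-0.15,0,0,0,0.096],[-0.15,0,0,0,0.096],[-0.15,0,0,0,0.096],[-0.15,0,0,0,0.096],[-0.15,0,0,0,0]]]'; python3 g.py .5807 .2354 .13 33.4
```

```text
time: 1.35
position: [0.139, 0.5837, 0.4047]
tcp_rot: [-1.487, -2.767, -0.0]
wrist_force: [0.3, 0.3, 0.3]
gripper_width: 0.429
t 1.35 gp [0.139  0.5837 0.2497] F [0.34 0.26 0.26] M [ 0.   -0.01 -0.02] w 0.429 yawY 33.48 tilt [-0.  0.]
units now-axes [-21.367   7.051   4.786] turn units 0.0009
```

```bash
python3 -m inch '[[[-0.15,-0.5,0.17,0,0],[-0.15,-1,0.33,0,0],[-0.15,-1,0.33,0,0],[-0.15,-1,0.33,0,0],[-0.15,-1,0.33,0,0],[-0.15,-1,0.33,0,0],[-0.15,-1,0.33,0,0],[-0.15,-1,0.33,0,0],[-0.15,-1,0.33,0,0],[-0.15,-1,0.33,0,0],[-0.15,-1,0.33,0,0],[-0.15,-1,0.33,0,0],[-0.15,-1,0.33,0,0],[-0.15,-1,0.33,0,0],[-0.15,-1,0.33,0,0],[-0.15,-1,0.33,0,0],[-0.15,-1,0.33,0,0],[-0.15,-1,0.33,0,0],[-0.15,-0.5,0.17,0,0],[-0.15,0,0,0,0]]]'; python3 g.py .5807 .2354 .13 33.4
```

```text
time: 3.85
position: [0.5114, 0.2892, 0.4045]
tcp_rot: [-1.49, -2.765, 0.0]
wrist_force: [-0.2, -0.2, -0.1]
gripper_width: 0.428
t 3.85 gp [0.5113 0.2892 0.2495] F [-0.18 -0.2  -0.12] M [0.07 0.03 0.01] w 0.428 yawY 33.37 tilt [-0.0004 -0.0001]
units now-axes [-3.324  1.138  4.78 ] turn units -0.0003
```

```bash
python3 -m inch '[[[-0.15,-0.7,0.24,0.2,0],[-0.15,-0.95,0.33,0.5,0],[-0.15,-0.95,0.33,0.8,0],[-0.15,-0.5,0.17,0.9,0],[-0.15,-0.224,0.07,0.9,0],[-0.15,0,0,0.4,0],[-0.15,0,0,0,0]]]'
python3 - <<'E'
from h import *
im,d,P=cloud("wrist"); save(im,"pics/w1.png"); np.savez("w1.npz",im=im,d=d,P=P)
E
python3 g.py .5807 .2354 .082 33.4
```

```text
time: 4.72
position: [0.5806, 0.2358, 0.3104]
tcp_rot: [-1.489, -2.764, 0.003]
wrist_force: [-0.1, 0.5, 0.2]
gripper_width: 0.425
t 4.775 gp [0.5805 0.2361 0.1569] F [ 0.08 -0.31  0.75] M [ 0.04 -0.02  0.02] w 0.426 yawY 33.4 tilt [-0.0006 -0.0002]
units now-axes [-0.026 -0.007  2.995] turn units -0.0
```

View pics/w1.png

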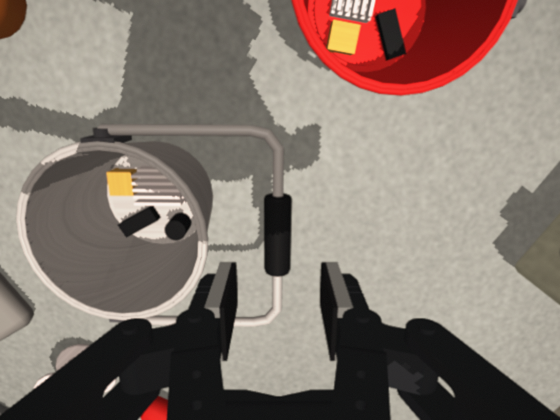

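Run:
```python
import numpy as np
from scipy.optimize import least_squares
z=np.load("w1.npz");P=z["P"][:330];im=z["im"][:330]
u,v=np.meshgrid(np.arange(560),np.arange(330))
m=(im.max(2)<70)&(abs(u-278)<16)&(v>192)&(v<278)&(P[...,2]>.07)&(P[...,2]<.11)
D=P[m];print(m.sum(),np.median(D,0),D.min(0),D.max(0)); c=(np.percentile(D,2,axis=0)+np.percentile(D,98,axis=0))/2;print(c)
red=(im[...,0].astype(int)-im[...,1]>40)
m=(P[...,2]>.076)&(P[...,2]<.1)&~red&(np.hypot(P[...,0]-.52,P[...,1]-.2)<.12)&~((v>250)&(u>195))
Q=P[m]
def f(p):
    c,s=np.cos(p[2]),np.sin(p[2]); d=Q[:,:2]-p[:2]; X=d@[c,s];Y=d@[-s,c]
    return np.minimum(np.minimum(abs(np.hypot(X,Y)-.0515),np.hypot(X-.095,np.maximum(abs(Y)-.05,0))),np.hypot(abs(Y)-.06,np.maximum(0,np.maximum(-X,X-.085))))
p=least_squares(f,[.5014,.183,.583],loss="soft_l1",f_scale=.003).x
print(p,np.degrees(p[2]),p[:2]+.095*np.array([np.cos(p[2]),np.sin(p[2])]),np.median(f(p)))
```

```text
2064 [0.57808837 0.23660897 0.08769489] [0.56097998 0.21191724 0.07809457] [0.59733222 0.25765642 0.09050676]
[0.57873775 0.23548335 0.08590347]
[0.50005033 0.18421305 0.56292526] 32.253241828432316 [0.5803916  0.23491097] 0.0016366923466688763
```

```bash
python3 -m inch '[[[-0.15,0,0,0.3,0],[-0.15,0,0,0.5,0],[-0.15,0,0,0.6,0],[-0.15,0,0,0.6,0],[-0.15,0,0,0.5,0],[-0.15,0,0,0.3,0],[-0.15,0,0,0.2,0],[-0.15,0,0,0,0],[-0.15,0,0,0,0]]]'; python3 g.py .580 .2355 .082 33.3;  python3 -m inch '[[[-1,0,0,0,0],[-1,0,0,0,0],[-1,0,0,0,0],[-1,0,0,0,0],[-1,0,0,0,0],[-1,0,0,0,0]]]'; python3 g.py .580 .2355 .082 33.3
```

```text
time: 5.9
position: [0.5806, 0.2363, 0.2378]
tcp_rot: [1.489, 2.766, 0.001]
wrist_force: [-0.1, 0.2, 0.1]
gripper_width: 0.424
t 5.9 gp [0.5808 0.2363 0.0828] F [-0.07  0.2   0.08] M [0.03 0.02 0.04] w 0.424 yawY 33.4 tilt [0.0009 0.0003]
units now-axes [-0.01  -0.044  0.032] turn units 0.0011
time: 6.65
position: [0.5806, 0.2363, 0.2376]
tcp_rot: [1.489, 2.766, 0.001]
wrist_force: [0.2, 0.3, 2.5]
gripper_width: 0.167
t 6.65 gp [0.5807 0.2364 0.0826] F [0.18 0.33 2.53] M [ 0.13 -0.04  0.04] w 0.167 yawY 33.41 tilt [0.0008 0.0004]
units now-axes [-0.013 -0.044  0.023] turn units 0.0012
```

```bash
python3 -m inch '[[[-1,0,-0.021,-0.397,0],[-1,0,-0.062,-0.393,0],[-1,0,-0.103,-0.384,0],[-1,0,-0.143,-0.371,0],[-1,0,-0.18,-0.355,0],[-1,0,-0.217,-0.334,0],[-1,0,-0.25,-0.309,0],[-1,0,0,0,0]]]'; python3 g.py
python3 - <<'E'
from h import *
im,d,P=cloud("scene"); save(cv2.resize(im[200:360,200:400],None,fx=3.5,fy=3.5),"pics/s2.png")
E
```

```text
time: 7.65
position: [0.5599, 0.2226, 0.3019]
tcp_rot: [1.489, 2.765, 0.002]
wrist_force: [1.1, 1.2, 0.8]
gripper_width: 0.167
t 7.65 gp [0.5601 0.2227 0.1469] F [1.08 1.2  0.77] M [ 0.22 -0.17 -0.09] w 0.167 yawY 33.39 tilt [0.0016 0.0005]
```

View pics/s2.png

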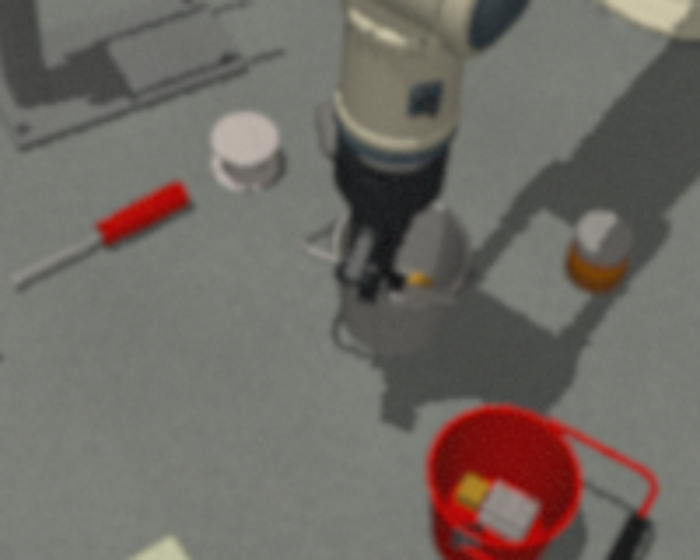

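```bash
python3 -m inch '[[[-1,0,-0.281,-0.281,0],[-1,0,-0.309,-0.25,0],[-1,0,-0.334,-0.217,0],[-1,0,-0.355,-0.18,0],[-1,0,-0.371,-0.143,0],[-1,0,-0.384,-0.103,0],[-1,0,-0.36,-0.05,0],[-1,0,-0.33,0,0],[-1,0,0,0,0],[-1,0,0,0,0],[-1,0,0,0,0]]]'; python3 g.py .501 .1835 .177 33.3
python3 - <<'E'
from h import *
im,d,P=cloud("scene"); save(cv2.resize(im[200:360,200:400],None,fx=3.5,fy=3.5),"pics/s3.png")
im,d,P=cloud("wrist"); save(im,"pics/w3.png")
E
```

```text
time: 9.07
position: [0.5027, 0.1853, 0.3336]
tcp_rot: [1.488, 2.765, 0.004]
wrist_force: [-1.7, 2.2, 11.3]
gripper_width: 0.165
t 9.075 gp [0.503  0.1855 0.1786] F [-1.67  2.22 11.31] M [ 0.35  0.22 -0.03] w 0.165 yawY 33.42 tilt [0.0022 0.0013]
units now-axes [-0.022 -0.112  0.064] turn units 0.0013
```

View pics/s3.png

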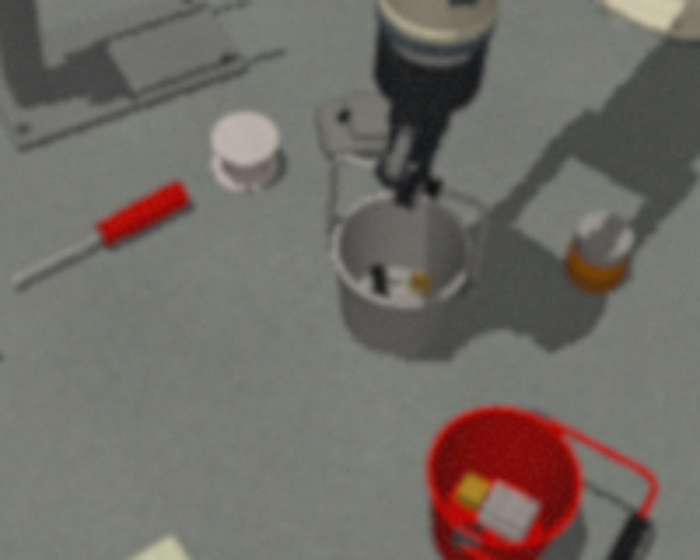

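View pics/w3.png

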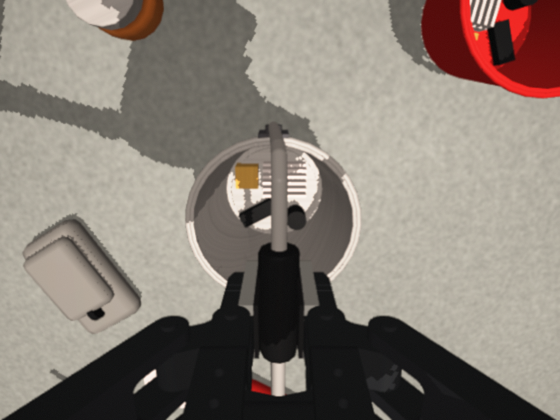

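```bash
python3 -m inch '[[[-1,0,0,-0.03,0],[-1,0,0,-0.03,0],[-1,0,0,-0.03,0],[-1,0,0,0,0],[-1,0,0,0,0]]]'; python3 g.py; python3 -m inch '[[[-1,0,0,-0.05,0],[-1,0,0,-0.05,0],[-1,0,0,-0.05,0],[-1,0,0,-0.05,0],[-1,0,0,0,0],[-1,0,0,0,0]]]'; python3 g.py
```

```text
time: 9.8
position: [0.5031, 0.1853, 0.3337]
tcp_rot: [-1.489, -2.766, -0.0]
wrist_force: [0.0, 0.3, 5.2]
gripper_width: 0.167
t 9.8 gp [0.5031 0.1853 0.1787] F [0.02 0.26 5.25] M [0.28 0.16 0.03] w 0.167 yawY 33.41 tilt [-0.0001  0.0001]
time: 10.55
position: [0.5033, 0.1853, 0.3385]
tcp_rot: [-1.489, -2.766, 0.0]
wrist_force: [0.0, 0.1, -3.4]
gripper_width: 0.165
t 10.55 gp [0.5032 0.1853 0.1835] F [ 0.03  0.07 -3.37] M [ 0.05 -0.02 -0.04] w 0.165 yawY 33.4 tilt [-0.0001 -0.0001]
```

```bash
python3 -m inch '[[[-1,0,0,-0.1,0],[-1,0,0,-0.2,0],[-1,0,0,-0.3,0],[-1,0,0,-0.4,0],[-1,0,0,-0.4,0],[-1,0,0,-0.4,0],[-1,0,0,-0.4,0],[-1,0,0,-0.4,0],[-1,0,0,-0.4,0],[-1,0,0,-0.4,0],[-1,0,0,-0.4,0],[-1,0,0,-0.4,0],[-1,0,0,-0.3,0],[-1,0,0,-0.2,0],[-1,0,0,-0.1,0],[-1,0,0,-0.05,0],[-1,0,0,0,0],[-1,0,0,0,0],[-1,0,0,0,0],[-1,0,0,0,0]]]'; python3 g.py .383 -.159 .305 -6.3
```

```text
time: 13.05
position: [0.5033, 0.1853, 0.4598]
tcp_rot: [-1.489, -2.766, 0.0]
wrist_force: [-0.2, 0.5, -3.8]
gripper_width: 0.166
t 13.05 gp [0.5032 0.1853 0.3048] F [-0.18  0.47 -3.78] M [-0.01  0.01 -0.01] w 0.166 yawY 33.4 tilt [-0.0001 -0.0001]
units now-axes [-8.8490e+00 -1.1597e+01 -8.0000e-03] turn units 0.4411
```

```bash
python3 -m inch '[[[-1,0,0,0,0.02],[-1,0,0,0,0.04],[-1,0,0,0,0.045],[-1,0,0,0,0.045],[-1,0,0,0,0.045],[-1,0,0,0,0.045],[-1,0,0,0,0.045],[-1,0,0,0,0.045],[-1,0,0,0,0.045],[-1,0,0,0,0.04],[-1,0,0,0,0.026],[-1,0,0,0,0],[-1,-0.1,-0.02,0,0],[-1,-0.2,-0.05,0,0],[-1,-0.3,-0.07,0,0],[-1,-0.4,-0.09,0,0],[-1,-0.5,-0.11,0,0],[-1,-0.5,-0.11,0,0],[-1,-0.5,-0.11,0,0],[-1,-0.5,-0.11,0,0]]]'; python3 g.py .384 -.159 .305 -6.3
python3 -m inch '[[[-1,-0.5,-0.11,0,0],[-1,-0.5,-0.11,0,0],[-1,-0.5,-0.11,0,0],[-1,-0.5,-0.11,0,0],[-1,-0.5,-0.11,0,0],[-1,-0.5,-0.11,0,0],[-1,-0.5,-0.11,0,0],[-1,-0.5,-0.11,0,0],[-1,-0.5,-0.11,0,0],[-1,-0.5,-0.11,0,0],[-1,-0.5,-0.11,0,0],[-1,-0.5,-0.11,0,0],[-1,-0.5,-0.11,0,0],[-1,-0.5,-0.11,0,0],[-1,-0.5,-0.11,0,0],[-1,-0.5,-0.11,0,0],[-1,-0.5,-0.11,0,0],[-1,-0.4,-0.09,0,0],[-1,-0.3,-0.07,0,0],[-1,-0.2,-0.05,0,0]]]'; python3 g.py .384 -.159 .305 -6.3
```

```text
time: 15.55
position: [0.478, 0.1117, 0.4599]
tcp_rot: [2.34, 2.096, 0.0]
wrist_force: [0.3, -0.3, -4.1]
gripper_width: 0.169
t 15.55 gp [0.4781 0.1117 0.3049] F [ 0.34 -0.31 -4.15] M [-0.04  0.02 -0.06] w 0.169 yawY -6.3 tilt [0.0002 0.    ]
units now-axes [-1.1175e+01 -2.5520e+00 -4.0000e-03] turn units 0.0
time: 18.05
position: [0.4008, -0.1158, 0.4598]
tcp_rot: [-2.34, -2.096, -0.0]
wrist_force: [0.6, -0.4, -3.4]
gripper_width: 0.165
t 18.05 gp [ 0.4008 -0.1158  0.3048] F [ 0.61 -0.43 -3.38] M [-0.07  0.    0.  ] w 0.165 yawY -6.3 tilt [0. 0.]
units now-axes [-1.793 -0.479 -0.006] turn units -0.0001
```

```bash
python3 -m inch '[[[-1,-0.2,-0.05,0,0],[-1,-0.4,-0.1,0,0],[-1,-0.45,-0.12,0,0],[-1,-0.4,-0.1,0,0],[-1,-0.25,-0.07,0,0],[-1,-0.1,-0.03,0,0],[-1,0,0,0,0],[-1,0,0,0,0],[-1,0,0,0,0],[-1,0,0,0,0],[-1,0,0,0,0],[-1,0,0,0,0]]]'; python3 g.py .503 -.172 .305 -6.3;python3 - <<'E'
from h import *
for c in ("wrist","scene","top"):
    im,d,P=cloud(c); save(im if c!="scene" else cv2.resize(im[100:300,180:400],None,fx=3,fy=3),f"pics/{c}4.png"); np.savez(c+"4.npz",im=im,d=d,P=P)
E
```

```text
time: 19.55
position: [0.3844, -0.1587, 0.4599]
tcp_rot: [2.34, 2.096, -0.0]
wrist_force: [0.7, 0.3, -4.6]
gripper_width: 0.164
t 19.55 gp [ 0.3844 -0.1587  0.3049] F [ 0.72  0.34 -4.58] M [0.01 0.01 0.  ] w 0.164 yawY -6.28 tilt [ 0. -0.]
units now-axes [-9.000e-03  4.775e+00 -4.000e-03] turn units 0.0002
```

View pics/wrist4.png

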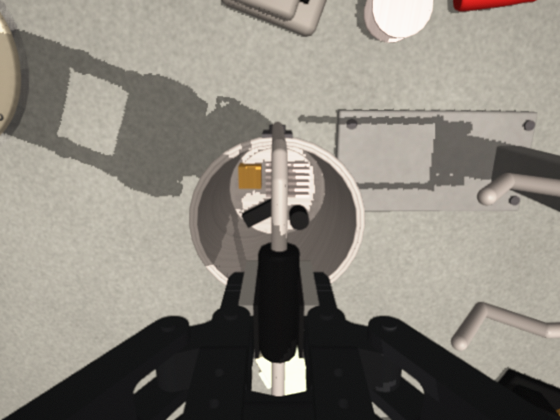

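View pics/scene4.png

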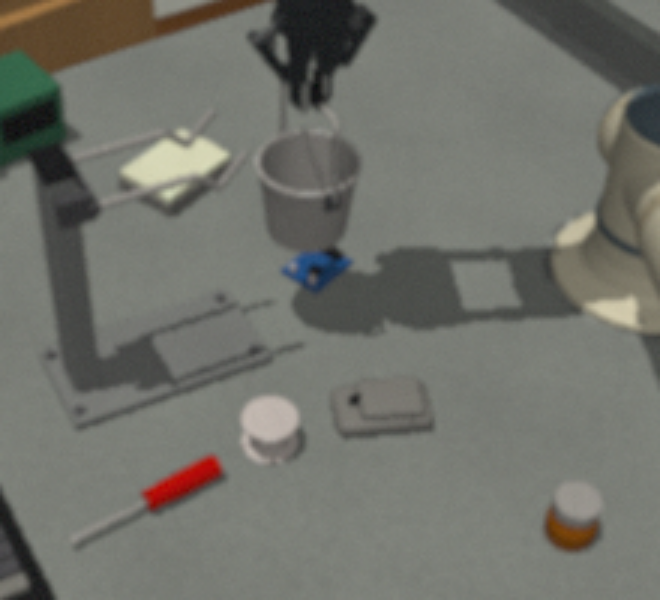

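Run:
```python
import numpy as np
z=np.load("wrist4.npz");P=z["P"];im=z["im"]
a=np.radians(-6.3);c,s=np.cos(a),np.sin(a); o=np.array([.503,-.172])
X=(P[...,0]-o[0])*c+(P[...,1]-o[1])*s; Y=-(P[...,0]-o[0])*s+(P[...,1]-o[1])*c; Z=P[...,2]
u,v=np.meshgrid(np.arange(560),np.arange(420))
m=(Z>.285)&(Z<.33)&(abs(u-278)<25)&(v<245)
for b in np.arange(.024,.07,.004):
    k=m&(Y>=b)&(Y<b+.004)
    if k.sum(): print("wire",b.round(3),k.sum(),np.median(X[k]).round(4),np.median(Z[k]).round(4),Z[k].max().round(4),((X[k].max()+X[k].min())/2).round(4))
dark=(im.max(2)<45)&(abs(u-278)<22)&(v>200)&(v<370)&(Z>.28)&(Z<.33); print("sleeve Y",np.percentile(Y[dark],[1,50,99]),np.percentile(X[dark],[1,50,99]),np.percentile(Z[dark],[5,50,95]))
m=(Z>.235)&(Z<.31)&(u>400)&(X<.08)&(X>-.05)
for sg in (1,-1):
  for b in np.arange(-.04,.05,.005):
    k=m&(Y*sg>.02)&(Y*sg<.055)&(X>=b)&(X<b+.005)
    if k.sum()>5: print("prong",sg,b.round(3),k.sum(),np.median(Y[k]).round(4),np.median(Z[k]).round(4),np.percentile(Z[k],95).round(4))
```

```text
wire 0.024 122 -0.1196 0.3047 0.3065 -0.1195
wire 0.028 170 -0.1193 0.3046 0.3065 -0.1193
wire 0.032 178 -0.1193 0.3046 0.3065 -0.1193
wire 0.036 183 -0.1192 0.3047 0.3065 -0.1193
wire 0.04 178 -0.1192 0.3046 0.3067 -0.1193
wire 0.044 188 -0.1192 0.3048 0.3066 -0.1193
wire 0.048 208 -0.1192 0.3041 0.3066 -0.1192
wire 0.052 212 -0.1192 0.3012 0.305 -0.1192
wire 0.056 212 -0.1192 0.2982 0.3013 -0.1191
wire 0.06 92 -0.1192 0.2904 0.2967 -0.1192
sleeve Y [-0.02293263  0.00350766  0.02289792] [-0.12714638 -0.1196638  -0.1121456 ] [0.3047874  0.30902396 0.31654299]
prong 1 -0.035 185 0.0369 0.2809 0.2829
prong 1 -0.03 142 0.0383 0.2813 0.2832
prong 1 -0.025 92 0.0391 0.2748 0.2792
prong 1 -0.02 86 0.0393 0.2694 0.2738
prong 1 -0.015 72 0.0393 0.2642 0.2678
prong 1 -0.01 67 0.0392 0.2592 0.2626
prong 1 -0.005 141 0.0376 0.2554 0.2577
prong 1 -0.0 262 0.0371 0.2584 0.2617
prong 1 0.005 267 0.0371 0.2627 0.266
prong 1 0.01 159 0.0369 0.2659 0.2679
prong -1 -0.035 140 -0.0385 0.2806 0.2834
prong -1 -0.03 174 -0.0367 0.2796 0.2831
prong -1 -0.025 139 -0.0364 0.2734 0.2782
prong -1 -0.02 137 -0.0363 0.2681 0.2731
prong -1 -0.015 111 -0.0363 0.2628 0.2676
prong -1 -0.01 109 -0.0364 0.2576 0.2624
prong -1 -0.005 136 -0.0369 0.2545 0.2575
prong -1 -0.0 200 -0.0378 0.2581 0.2617
prong -1 0.005 198 -0.0378 0.2624 0.2656
prong -1 0.01 215 -0.0378 0.2669 0.27
prong -1 0.015 220 -0.0376 0.2712 0.2742
prong -1 0.02 157 -0.0372 0.2738 0.2754
prong -1 0.025 56 -0.0367 0.2736 0.2751
```

```bash
python3 -m inch '[[[-1,0,0.1,0,0],[-1,0,0.2,0,0],[-1,0,0.3,0,0],[-1,0,0.35,0,0],[-1,0,0.35,0,0],[-1,0,0.35,0,0],[-1,0,0.35,0,0],[-1,0,0.35,0,0],[-1,0,0.35,0,0],[-1,0,0.35,0,0],[-1,0,0.35,0,0],[-1,0,0.35,0,0],[-1,0,0.3,0,0],[-1,0,0.25,0,0],[-1,0,0.2,0,0],[-1,0,0.1,0,0],[-1,0,0.05,0,0],[-1,0,0,0,0],[-1,0,0,0,0],[-1,0,0,0,0]]]'; python3 g.py .500 -.1717 .2615 -6.3;python3 -m inch '[[[-1,0,0,0,0],[-1,0,0,0,0],[-1,0,0,0,0],[-1,0,0,0,0],[-1,0,0,0,0],[-1,0,0,0,0],[-1,0,0,0,0],[-1,0,0,0,0],[-1,0,0,0,0],[-1,0,0,0,0],[-1,0,0,0,0],[-1,0,0,0,0]]]';python3 - <<'E'
from h import *
for c in ("wrist","scene"):
    im,d,P=cloud(c); save(im if c!="scene" else cv2.resize(im[100:300,180:400],None,fx=3,fy=3),f"pics/{c}5.png"); np.savez(c+"5.npz",im=im,d=d,P=P)
E
python3 g.py
```

```text
time: 22.2
position: [0.4998, -0.1715, 0.4599]
tcp_rot: [2.34, 2.096, 0.0]
wrist_force: [0.5, -0.3, -2.2]
gripper_width: 0.167
t 22.2 gp [ 0.4998 -0.1715  0.3049] F [ 0.5  -0.27 -2.16] M [-0.06 -0.05  0.03] w 0.167 yawY -6.29 tilt [ 0.0001 -0.0001]
units now-axes [-0.008  0.008  1.738] turn units 0.0001
time: 23.7
position: [0.4999, -0.1715, 0.4599]
tcp_rot: [-2.34, -2.096, 0.0]
wrist_force: [0.1, 0.3, -3.6]
gripper_width: 0.162
t 23.8 gp [ 0.4999 -0.1715  0.3048] F [-0.24 -0.44 -3.16] M [-0.04  0.02 -0.03] w 0.161 yawY -6.29 tilt [-0.  0.]
```

View pics/wrist5.png

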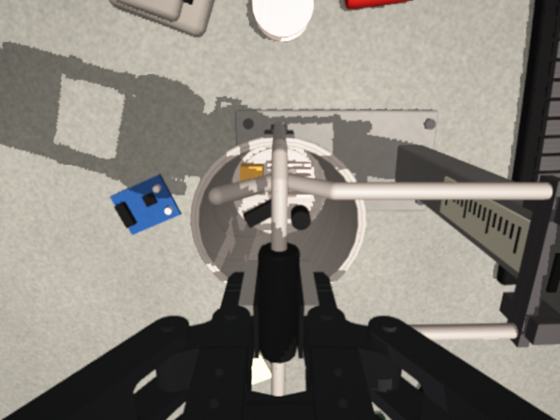

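View pics/scene5.png

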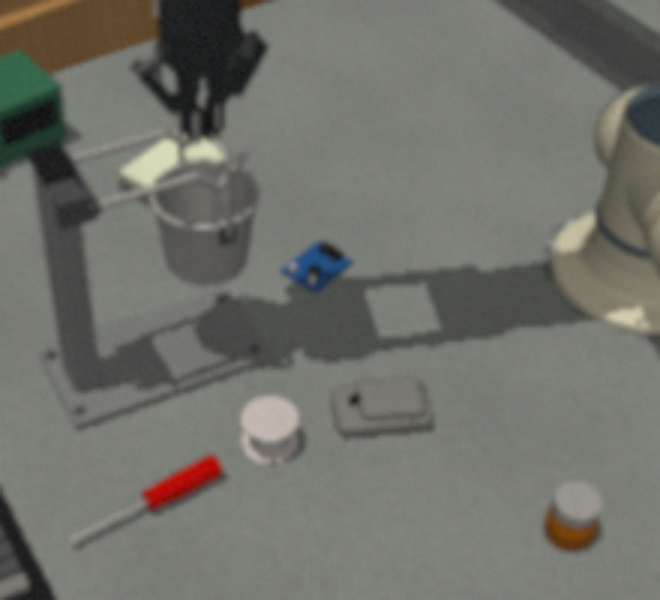

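```bash
cat > v.py <<'E'
import numpy as np,sys
z=np.load(sys.argv[1]);P=z["P"];im=z["im"]
a=np.radians(-6.3);c,s=np.cos(a),np.sin(a); o=np.array([.500,-.1715])
X=(P[...,0]-o[0])*c+(P[...,1]-o[1])*s; Y=-(P[...,0]-o[0])*s+(P[...,1]-o[1])*c; Z=P[...,2]
u,v=np.meshgrid(np.arange(560),np.arange(420))
k=(abs(u-278)<25)&(v<245)&(v>195)&(Z>.23)&(Z<.33)&(abs(X)<.012)
print("wire X",(X[k].max()+X[k].min())/2,"Z",np.percentile(Z[k],98))
m=(Z>.2)&(v<300)&(abs(Y-.038)<.006)&(X>-.04)&(X<.06)
L=[]
for b in np.arange(-.04,.06,.004):
    k=m&(X>=b)&(X<b+.004)&(Z<.29)
    if k.sum()>5: L.append((b+.002,np.percentile(Z[k],85)));print((b+.002).round(3),k.sum(),np.median(Y[k]).round(4),np.percentile(Z[k],85).round(4))
E
python3 v.py wrist5.npz
```

```text
wire X 3.221531901133421e-05 Z 0.306048054566618
-0.038 86 0.036 0.2158
-0.034 95 0.0386 0.2159
-0.03 111 0.0396 0.2818
-0.026 215 0.0382 0.2832
-0.022 211 0.0376 0.281
-0.018 185 0.0378 0.2769
-0.014 174 0.0377 0.2727
-0.01 158 0.0379 0.2686
-0.006 154 0.0377 0.264
0.006 131 0.0377 0.2605
0.01 152 0.0376 0.264
0.014 166 0.0378 0.2678
0.018 165 0.0378 0.271
0.022 188 0.0378 0.2744
0.026 204 0.0384 0.2752
0.03 234 0.0384 0.2751
0.034 257 0.0375 0.2749
0.038 242 0.0367 0.2751
0.042 182 0.037 0.2753
0.046 158 0.0375 0.2754
0.05 147 0.0376 0.2753
0.054 155 0.0376 0.2752
0.058 150 0.0376 0.2752
```

```bash
python3 -m inch '[[[-1,0,0.02,0.05,0],[-1,0,0.03,0.1,0],[-1,0,0,0.15,0],[-1,0,0,0.2,0],[-1,0,0,0.2,0],[-1,0,0,0.2,0],[-1,0,0,0.2,0],[-1,0,0,0.15,0],[-1,0,0,0.12,0],[-1,0,0,0.08,0],[-1,0,0,0.05,0],[-1,0,0,0.05,0],[-1,0,0,0,0],[-1,0,0,0,0]]]'; python3 g.py; python3 -m inch '[[[-1,0,0,0.03,0],[-1,0,0,0.03,0],[-1,0,0,0.03,0],[-1,0,0,0.03,0],[-1,0,0,0.03,0],[-1,0,0,0.03,0],[-1,0,0,0,0],[-1,0,0,0,0]]]'; python3 g.py
```

```text
time: 25.55
position: [0.5012, -0.1716, 0.4212]
tcp_rot: [2.34, 2.096, 0.0]
wrist_force: [-0.3, -0.0, -4.0]
gripper_width: 0.161
t 25.55 gp [ 0.5012 -0.1716  0.2662] F [-0.29 -0.01 -3.99] M [-0.02  0.01 -0.01] w 0.161 yawY -6.28 tilt [ 0.0001 -0.0001]
time: 26.55
position: [0.5012, -0.1716, 0.4167]
tcp_rot: [2.34, 2.096, 0.0]
wrist_force: [0.5, 0.6, -3.0]
gripper_width: 0.165
t 26.55 gp [ 0.5012 -0.1716  0.2617] F [ 0.53  0.63 -3.02] M [-0.01 -0.05  0.06] w 0.165 yawY -6.28 tilt [ 0.0002 -0.0001]
```

```bash
python3 -m inch '[[[-1,0,0,0.03,0],[-1,0,0,0.03,0],[-1,0,0,0.03,0],[-1,0,0,0.03,0],[-1,0,0,0.03,0],[-1,0,0,0.03,0],[-1,0,0,0.03,0],[-1,0,0,0,0],[-1,0,0,0,0],[-1,0,0,0,0]]]'; python3 g.py; python3 -m inch '[[[-1,0,0,0,0]]]' ; python3 -m inch '[[[-1,0,0,0,0]]]'
```

```text
time: 27.8
position: [0.5012, -0.1716, 0.4114]
tcp_rot: [2.34, 2.096, 0.0]
wrist_force: [-0.4, 0.2, -1.9]
gripper_width: 0.164
t 27.8 gp [ 0.5012 -0.1716  0.2564] F [-0.38  0.18 -1.92] M [-0.05 -0.05  0.  ] w 0.164 yawY -6.28 tilt [0.0001 0.    ]
time: 27.92
position: [0.5012, -0.1716, 0.4114]
tcp_rot: [2.34, 2.096, 0.0]
wrist_force: [0.2, -0.0, -1.8]
gripper_width: 0.166
time: 28.05
position: [0.5012, -0.1716, 0.4114]
tcp_rot: [2.34, 2.096, 0.0]
wrist_force: [0.5, 0.1, -2.1]
gripper_width: 0.163
```

```bash
python3 -m inch '[[[-1,0,0,0.03,0],[-1,0,0,0.03,0],[-1,0,0,0.03,0],[-1,0,0,0.03,0],[-1,0,0,0.03,0],[-1,0,0,0.03,0],[-1,0,0,0.03,0],[-1,0,0,0.03,0],[-1,0,0,0,0],[-1,0,0,0,0],[-1,0,0,0,0]]]'; python3 g.py
python3 - <<'E'
from h import *
F=[]
for k in range(12):
    im,d,P=cloud("wrist"); F.append(r.state()["wrist_force"])
print(np.mean(F,0),np.std(F,0)); save(im,"pics/w6.png"); np.savez("w6.npz",im=im,d=d,P=P)
E
python3 v.py w6.npz
```

```text
time: 29.42
position: [0.5012, -0.1716, 0.4054]
tcp_rot: [2.34, 2.096, 0.0]
wrist_force: [0.6, 0.6, -0.2]
gripper_width: 0.164
t 29.425 gp [ 0.5012 -0.1716  0.2504] F [ 0.58  0.56 -0.22] M [-0.06 -0.12 -0.01] w 0.164 yawY -6.29 tilt [ 0.0001 -0.0001]
[ 0.62953146  0.1861844  -0.29836449] [0.46672456 0.47195026 0.53979698]
wire X 0.000991558846967478 Z 0.25206463844639826
-0.03 70 0.0374 0.2705
-0.026 337 0.0379 0.2713
-0.022 393 0.0379 0.2695
-0.018 355 0.0379 0.265
-0.014 323 0.0379 0.2607
-0.01 289 0.038 0.2564
-0.006 267 0.0379 0.2522
-0.002 290 0.0379 0.25
0.002 346 0.0381 0.2511
0.006 249 0.0379 0.2487
0.01 261 0.0378 0.2521
0.014 279 0.0378 0.2556
0.018 310 0.0379 0.2591
0.022 325 0.0379 0.2625
0.026 297 0.0378 0.2633
0.03 286 0.0379 0.2635
0.034 293 0.0377 0.2633
0.038 286 0.0377 0.2635
0.042 289 0.038 0.2634
0.046 284 0.0378 0.2635
0.05 297 0.0376 0.2634
0.054 273 0.0378 0.2634
0.058 289 0.0379 0.2634
```

View pics/w6.png

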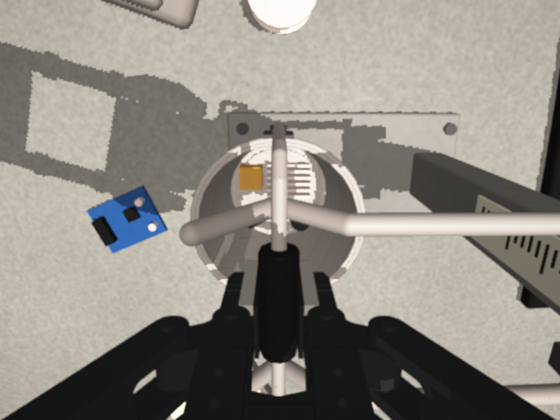

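```bash
python3 -m inch '[[[-1,0,0,0.02,0],[-1,0,0,0.02,0],[-1,0,0,0.01,0],[-1,0,0,0,0],[-1,0,0,0,0]]]'
python3 - <<'E'
from h import *
F=[]
for k in range(25):
    im,d,P=cloud("wrist"); F.append(r.state()["wrist_force"])
print(np.mean(F,0),np.std(F,0)/5); np.savez("w7.npz",im=im,d=d,P=P)
E
python3 v.py w7.npz | head -8; python3 g.py
```

```text
time: 30.65
position: [0.5012, -0.1716, 0.4041]
tcp_rot: [2.34, 2.096, 0.0]
wrist_force: [1.0, 0.2, -0.7]
gripper_width: 0.166
[ 0.7159704  -0.04191742 -0.12160052] [0.12100394 0.07857767 0.08082421]
wire X 0.0009281943741761963 Z 0.2507859451389726
-0.03 70 0.0373 0.2694
-0.026 340 0.0379 0.2701
-0.022 394 0.0378 0.2681
-0.018 350 0.038 0.2637
-0.014 323 0.038 0.2594
-0.01 289 0.038 0.2551
-0.006 269 0.038 0.2509
t 31.9 gp [ 0.5012 -0.1716  0.2491] F [ 0.9   0.48 -0.5 ] M [-0.14 -0.16  0.04] w 0.165 yawY -6.29 tilt [-0.  0.]
```

```bash
python3 -m inch '[[[-1,0,0.01,0.01,0],[-1,0,0.005,0.005,0],[-1,0,0,0,0],[-1,0,0,0,0]]]'
python3 - <<'E'
from h import *
F=[]
for k in range(25):
    im,d,P=cloud("wrist"); F.append(r.state()["wrist_force"])
print(np.mean(F,0),np.std(F,0)/5); np.savez("w7.npz",im=im,d=d,P=P)
E
python3 v.py w7.npz | head -8
```

```text
time: 32.4
position: [0.5015, -0.1717, 0.4037]
tcp_rot: [-2.34, -2.096, 0.0]
wrist_force: [-1.2, -0.4, 1.0]
gripper_width: 0.162
[-1.38753205 -0.07326644 -0.0199775 ] [0.11086005 0.09425126 0.09893326]
wire X 0.0013276650702347547 Z 0.2503648085894781
-0.03 70 0.0371 0.269
-0.026 339 0.0378 0.2698
-0.022 397 0.0379 0.2681
-0.018 355 0.0379 0.2634
-0.014 322 0.0379 0.2593
-0.01 290 0.038 0.255
-0.006 267 0.038 0.2508
```

```bash
python3 -m inch '[[[-1,0,-0.01,0,0],[-1,0,0,0,0],[-1,0,0,0,0],[-1,0,0,0,0]]]'
python3 - <<'E'
from h import *
F=[]
for k in range(12):
    r.camera("top"); F.append(r.state()["wrist_force"])
print(np.mean(F,0),np.std(F,0)/3.5)
E
python3 -m inch '[[[-0.6,0,0,0,0],[-0.6,0,0,0,0],[-0.5,0,0,0,0],[-0.4,0,0,0,0],[-0.3,0,0,0,0],[-0.2,0,0,0,0],[-0.2,0,0,0,0],[-0.2,0,0,0,0]]]';python3 - <<'E'
from h import *
im,d,P=cloud("wrist"); save(im,"pics/w8.png"); np.savez("w8.npz",im=im,d=d,P=P)
E
python3 v.py w8.npz|head -10; python3 g.py
```

```text
time: 34.15
position: [0.5014, -0.1716, 0.4038]
tcp_rot: [2.34, 2.096, 0.0]
wrist_force: [0.2, -0.7, 0.5]
gripper_width: 0.159
[ 0.30911052 -0.23903871  0.07242121] [0.14035998 0.11082827 0.12721316]
time: 35.75
position: [0.5013, -0.1716, 0.4037]
tcp_rot: [-2.34, -2.096, 0.0]
wrist_force: [-0.2, -0.9, -0.3]
gripper_width: 0.396
wire X 0.0010738533633901353 Z 0.2507132384030691
-0.03 73 0.0372 0.2694
-0.026 337 0.0379 0.27
-0.022 392 0.0379 0.2681
-0.018 359 0.0379 0.2637
-0.014 323 0.038 0.2593
-0.01 296 0.038 0.2551
-0.006 271 0.0379 0.2506
-0.002 285 0.0379 0.2485
0.002 352 0.0382 0.2495
t 35.8 gp [ 0.5013 -0.1716  0.2487] F [ 0.14 -0.13 -0.4 ] M [ 0.01  0.02 -0.03] w 0.401 yawY -6.28 tilt [ 0.     -0.0001]
```

View pics/w8.png

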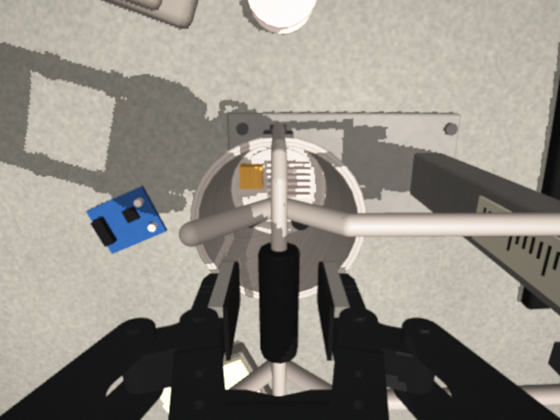

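Released cleanly, with the hook unchanged; both jaws are clear of the sleeve. Next I retreat straight up.

```bash
python3 -m inch '[[[-0.2,0,0,-0.1,0],[-0.2,0,0,-0.2,0],[-0.2,0,0,-0.4,0],[-0.2,0,0,-0.5,0],[-0.2,0,0,-0.5,0],[-0.2,0,0,-0.5,0],[-0.2,0,0,-0.5,0],[-0.2,0,0,-0.5,0],[-0.2,0,0,-0.5,0],[-0.2,0,0,-0.4,0],[-0.2,0,0,-0.2,0],[-0.2,0,0,0,0],[-0.2,0,0,0,0],[-0.2,0,0,0,0],[-0.2,0,0,0,0],[-0.2,0,0,0,0],[-0.2,0,0,0,0],[-0.2,0,0,0,0]]]'
python3 - <<'E'
from h import *
for c in ("wrist","scene"):
    im,d,P=cloud(c); save(im if c!="scene" else cv2.resize(im[100:300,180:400],None,fx=3,fy=3),f"pics/{c}9.png"); np.savez(c+"9.npz",im=im,d=d,P=P)
E
python3 v.py wrist9.npz; python3 g.py
```

```text
time: 38.05
position: [0.5013, -0.1716, 0.5112]
tcp_rot: [2.34, 2.096, 0.0]
wrist_force: [-0.3, 0.2, 0.5]
gripper_width: 0.401
wire X 0.0011453602514735154 Z 0.25474473330322694
-0.03 24 0.0372 0.269
-0.026 92 0.0374 0.2699
-0.022 104 0.0376 0.2679
-0.018 93 0.0376 0.2633
-0.014 91 0.0377 0.2593
-0.01 90 0.0376 0.2549
-0.006 75 0.0377 0.2505
-0.002 88 0.0378 0.2485
0.002 111 0.0383 0.2496
0.006 92 0.0375 0.2475
0.01 75 0.0375 0.251
0.014 88 0.0375 0.2544
0.018 87 0.0376 0.2578
0.022 89 0.0374 0.2615
0.026 83 0.0377 0.2618
0.03 88 0.0376 0.262
0.034 82 0.0376 0.2619
0.038 86 0.0377 0.2622
0.042 85 0.0377 0.262
0.046 83 0.0376 0.262
0.05 87 0.0375 0.2618
0.054 83 0.0375 0.2619
0.058 80 0.0372 0.2621
t 38.15 gp [ 0.5013 -0.1716  0.3563] F [ 0.47  0.02 -0.46] M [-0.03 -0.    0.01] w 0.397 yawY -6.28 tilt [ 0. -0.]
```

View pics/wrist9.png

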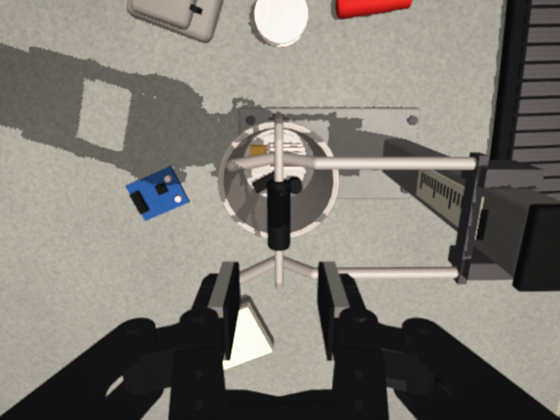

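View pics/scene9.png

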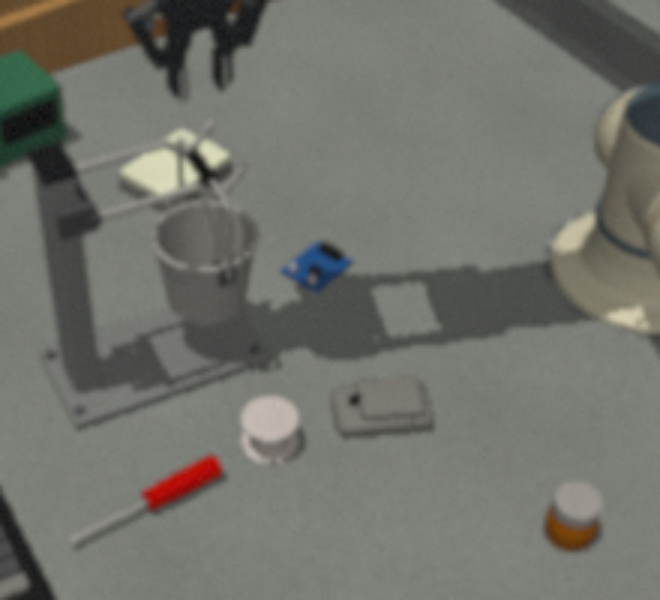

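```bash
python3 -m inch '[[[-0.2,0,0,0,0],[-0.2,0,0,0,0],[-0.2,0,0,0,0],[-0.2,0,0,0,0],[-0.2,0,0,0,0],[-0.2,0,0,0,0],[-0.2,0,0,0,0],[-0.2,0,0,0,0],[-0.2,0,0,0,0],[-0.2,0,0,0,0]]]'
python3 - <<'E'
from h import *
a,_=r.camera("wrist")
for i in range(4): b,d=r.camera("wrist")
print(np.abs(a[:260].astype(int)-b[:260]).mean(), np.percentile(np.abs(a[:260].astype(int)-b[:260]),99.5)); 
r.close_job(); print(r.state()["time"])
E
```

```text
time: 39.4
position: [0.5013, -0.1716, 0.5112]
tcp_rot: [-2.34, -2.096, 0.0]
wrist_force: [-0.1, -1.5, -0.3]
gripper_width: 0.398
0.5937156593406593 2.0
the job is handed in; nothing more can be done
the job is handed in; nothing more can be done
```

The pail now hangs by its bail from both prongs of the scale, let go and still. I handed the job in about 39 s into the run; no verdict comes back, so success rests on my own checks.

**What I did:**
- I gripped the grey pail's bail sleeve, with the red look-alike left alone. I swung the bail upright along its arc while the pail stood on the bench.
- I lifted the pail, turned it about 40° to line up with the prongs, brought it in from the prong-tip side and lowered it into the V seat a millimetre or less at a time.
- I corrected a small sideways load of 1.4 N or less before opening, then opened the jaws and backed straight up.

**Last checks:**
- **Load:** the vertical force at the wrist averaged 0.1 N or less before I opened the jaws. The hook then sat about 13 mm below its unloaded height, which is about 3.5 N at 250 N/m. That agrees with the roughly 3.8 N, noisy, that the wrist read while lifting.
- **Hook:** the hook's height changed by no more than about 0.4 mm between gripping and after release.
- **Seat:** the wire lies in the V on the measured prong, within about 0.5 mm of its middle. I measured only that prong; the other one I saw only in the picture.
- **Stillness:** pictures taken 0.2 s apart just before handing in showed no motion.
- **Bystanders:** those in view looked unmoved. I did not measure their positions afterwards.

**One disagreement:** at the top of the bail swing the wrist briefly read about 11 N of downward press on the bail, because I kept the arc slightly low. I eased it off before lifting, and the pail stayed standing.

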